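Nest the measuring scoops

TASK

The red measuring scoop sticks out through the half-open cabinet door: draw it out by its handle, stand it upright on the open shelf and let go. Then take it afresh by its bowl and gently lower it into the grey steel scoop, handle above handle, until it sits well down and level, neither dropped in nor forced tight. Let go of it there, leaving the grey scoop standing where it is and the jar, jug and sugar bowl undisturbed.

Things in the scene. Friction and masses are not known exactly. Their poses are not given: they have to be found in the camera images.
- red_scoop: Red plastic scoop, about 90 g, 178 mm long. Origin: centre of the bowl's underside; z up; handle along its own -x. Open round bowl 85 mm tall, wall 3 mm: radius 22.5 mm at the bottom tapering out to 31 mm at 54 mm up, then a straight collar of radius 32.5 mm from 56 mm up to the rim. Starts upright on the cabinet's floor (12 mm up), bowl under the roof, handle sticking out in front.
- red_grip (a point): Point on the red handle, a level bar 14 mm wide and 12 mm thick that reaches 145 mm from the bowl's axis: mid thickness, 70 mm above the bowl's underside, 125 mm from the axis.
- grey_scoop: Grey steel scoop, about 240 g, upright on the shelf. Origin: centre of the bowl's underside; z up; handle along its own -x. Bowl 60 mm tall, wall 3 mm, tapered like the red one: inner radius 21 mm at its floor (5 mm up), 29.6 mm at the rim. The red bowl lowered in upright touches all round when its underside is about 15 mm (+-4) above the grey underside, its collar clear above the rim.
- grey_mouth (a point): Centre of the grey scoop's mouth, at rim height (60 mm above its underside).
- grey_grip (a point): Point on the grey handle (bar 14 mm wide, 12 mm thick, reaching 145 mm from the bowl's axis): 125 mm from the axis, 50 mm above the underside.
- cabinet: Fixed low wooden cabinet 200 mm deep, 400 wide, 150 high. Origin: centre of its underside; front faces its own -x, width along y. Floor board 12 mm thick; roof underside at 138 mm, roof overhangs the front to x = -115 mm. The -y half of the front is the doorway (side wall's inner face at y = -188 mm); a fixed panel closes the +y half. A board and a box lie on the roof.
- door_edge (a point): Mid-height of the leading edge of the green sliding door (6 mm thick, 108 mm in front of the cabinet's origin); the doorway is open from this edge to the cabinet's -y side wall.
- glass_jar: Glass jar with steel lid, radius 34 mm, 115 mm tall, on the shelf. Origin: centre of its underside. Leave alone.
- milk_jug: Steel milk jug, radius 37 mm with a handle to 66 mm, 100 mm tall, on the shelf. Origin: centre of its underside. Leave alone.
- sugar_bowl: White ceramic sugar bowl with lid, radius 36 mm, 84 mm tall, on the cabinet's floor beside the red scoop. Origin: centre of its underside. Leave alone.
There are look-alikes about, which are no part of the job. What is shaped like the grey_scoop but green is not meant. What is shaped like the red_scoop but black is not meant.

How it is judged:
By the outcome, as a careful person would: the job done as asked, in the order asked, and still so for the second after the job is handed in, with the robot touching nothing.
It also fails if it takes over 64 s, if anything falls off the work surface, if the arm or the gripper's body presses on something with over 40 N, if the wrist force passes 120 N, or if a joint passes its speed limit or range.

ROBOT

A 6-joint arm with a two-finger parallel gripper is mounted at the origin on the work surface. World frame = base frame: x ahead of the robot, y to its left, z up, the work surface at z = 0. Lengths are in m, angles in degrees, forces in N, time in s.
With the tool pointing down it reaches from about 0.25 to 0.725 m from the base axis. Payload 9.7 kg.
Tool frame: the origin (TCP) lies midway between the tips of the shut fingers; the grasp point (between the pads) lies 19 mm behind it; z points along the fingers, y is the line along which they close (so a half turn about z gives the same grasp; the last joint's range is limited). The gripper opens to 85 mm and grips with 20 to 120 N. Pads are 22 mm wide; open, the fingers measure 114 mm over their backs; the gripper's body (76 mm by 85 mm) begins 54 mm behind the grasp point. The pads swing forward as they close: fully open they stand 13 mm farther back than shut.
Start: joints at [-69.901, 4.979, 10.078, 95.1, 0, 90], TCP at [0.189, -0.517, 0.21] pointing down, gripper open.
Joint ranges: [-179.16, 179.16], [-48.56, 103.87], [-65.8, 70.77], [-126.05, 130.52], [-82.76, 87.17], [-180, 180]. Speed limits (degrees/s): [127.2, 127.2, 147.25, 180, 180, 180].

INTERFACE

Orientations are given as [roll, pitch, yaw] about the fixed x, y, z axes, in that order (R = Rz(yaw) Ry(pitch) Rx(roll)).
In Python, from workcell import * gives the robot as it stands.
- The arm moves only by the tool servo_tool, never from a script. Its argument "moves" is a list of rows, each a list of 4 numbers: the shift along the world's x, y, z in fractions of the full range, 1 being 80 cm, then the turn about the world's z in shares of 4 rad (1.0 is 4 rad). A call has 1 to 20 rows; each row is the pose to reach, as a shift and turn from the pose commanded when the call began; what a row does not reach only later rows make up. A row lasts 1/12 s, in which the tool goes at most 41.7 mm and 7.16 degrees, less where a joint would pass 70% of its speed; a pose out of reach is approached as far as the arm can. Shift and turn numbers lie between -1 and 1, and a call with a number outside is refused. A call with a gripper value outside its range is refused whole. "claw" is the closure, from 0 (fully open) to 1 (shut), set as the call begins (left out, the last holds). The fingers move at their own pace and stop on an object; "force" is the grip in N (left out, the last holds). Time passes only in rows, so rows that repeat a pose let the fingers close. It gives the time, the measured TCP pose, the force, the opening and the grip force at its end, in the units of the state.
- get_obs(): the state, without advancing time (a new reading comes with each control period).
- camera(name): name is "scene" or "top"; returns the picture (420x560x3 uint8, red, green, blue); there is no depth.
- get_calibration(name): a dict with "fx", "fy", "cx", "cy" (pixels), "rvec" (rotation vector, rad) and "tvec" (3), from world to camera coordinates, as OpenCV has them. Camera axes: x right, y down, z forward; pixel columns grow to the right and rows downward; lengths in m; the calibration is good to about 2 mm. A picture is of the moment at which its call begins. get_calibration takes no time and is no camera call.
- job_done(): hands the job in; it is judged then, once.
The state is a dict: "time": time; "q": joint angles; "qd": joint speeds; "joint_efforts": joint torques, N m; "ee_pos": TCP position; "tcp_rot": TCP orientation; "wrist_force": force on the tool from outside, world axes, zero at the start; "torque": the same for the moment, N m; "opening": finger opening in m; "grasp_force": force on a finger pad.
Only numpy, scipy, OpenCV 4.12 (cv2) and the standard library are available. Lean on these libraries where they do the work, as an engineer would, in place of code of your own. Each camera call takes 0.05 s, during which the arm holds its last target. There are 200 camera calls.

## Working session

There is one attempt and no reset: what is moved stays moved. The work goes in short steps, Python scripts to look and compute and a tool call to move; the robot and the scene stay as the last step left them, time stands still between calls to the robot, and variables do not carry over. Pictures are saved under pics/ and viewed, at most 10 in all, crops included, and the job is handed in when it is done.

Besides the shell and the picture viewer there is one more tool, called after ">>>" as name([rows], argument=value, ...), one row to a line, values as JSON. servo_tool: Moves the arm, as the interface text tells. Its arguments: {"type":"object","properties":{"moves":{"type":"array","items":{"type":"array","items":{"type":"number"}}},"claw":{"type":"number"},"force":{"type":"number"}},"required":["moves"]}

```bash
mkdir -p pics; python3 - <<'E'
from workcell import *
import cv2
for n in("scene","top"):
    im=camera(n);cv2.imwrite(f"pics/{n}0.png",im[:,:,::-1])
    c=get_calibration(n);print(n,c)
print(get_obs())
E
```

```text
scene {'fx': 483.9136706730114, 'fy': 483.9136706730114, 'cx': 278.10849797984855, 'cy': 217.54079575099797, 'rvec': array([ 2.41759394,  0.73180567, -0.25742765]), 'tvec': array([-0.48631084, -0.17753082,  1.26502848])}
top {'fx': 464.95110220068653, 'fy': 464.95110220068653, 'cx': 274.05838830893384, 'cy': 210.88265442129716, 'rvec': array([ 2.08967344, -2.14372195,  0.22572006]), 'tvec': array([0.05291694, 0.57336545, 1.07066177])}
{'time': 0.1, 'q': array([-6.98996972e+01,  5.00663124e+00,  1.00391490e+01,  9.50980074e+01,
        5.07935853e-04,  8.99990451e+01]), 'qd': array([ 0.00942955, -0.03907057,  0.07493828, -0.037257  , -0.05602929,
        0.14863319]), 'joint_efforts': array([ 6.22570333e-04, -5.21560764e+01,  4.65654767e+01,  1.60615111e-02,
       -1.78205248e-06, -3.03121078e-05]), 'ee_pos': array([ 0.1889428 , -0.51629411,  0.209368  ]), 'tcp_rot': array([-1.79934510e+02, -5.09026990e-04,  2.01012571e+01]), 'wrist_force': array([ 0.01252807,  0.23760896, -0.31761561]), 'torque': array([ 0.05341512, -0.02237673,  0.04777463]), 'grasp_force': 0.0, 'opening': 0.08529227580216388}
```

View pics/scene0.png

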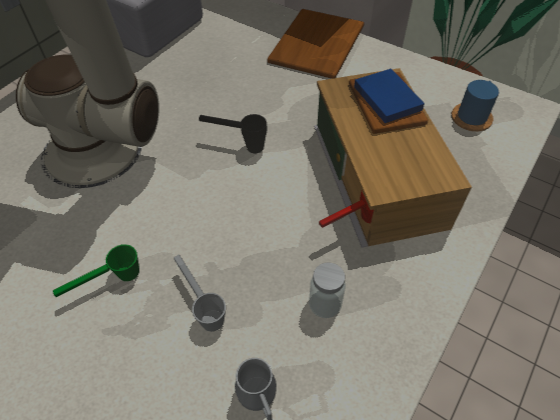

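View pics/top0.png

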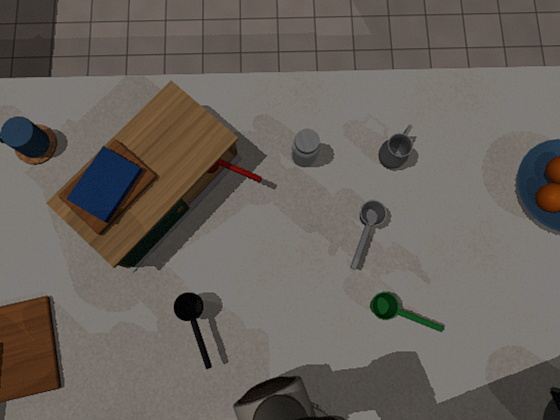

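The scene view shows the red handle from (322,223) to (370,205) and the grey bowl rim at (208,310) with its handle end at (180,258). The top view shows the red handle at (220,163)-(262,180), the grey bowl at (372,213) with its handle end at (356,267), and cabinet roof corners near (170,82), (238,140), (113,267) and (48,202).

```bash
cat > h.py <<'E'
import numpy as np, cv2
from workcell import *
def cal(n):
    c=get_calibration(n);K=np.array([[c['fx'],0,c['cx']],[0,c['fy'],c['cy']],[0,0,1]])
    return K,cv2.Rodrigues(c['rvec'])[0],np.array(c['tvec']).ravel()
def ray(n,p,z):
    K,R,t=cal(n);p=np.atleast_2d(p).astype(float)
    d=(R.T@np.linalg.inv(K)@np.c_[p,np.ones(len(p))].T).T;o=-R.T@t
    return o+d*((z-o[2])/d[:,2])[:,None]
def proj(n,P):
    K,R,t=cal(n);q=(K@(R@np.atleast_2d(P).T+t[:,None])).T
    return q[:,:2]/q[:,2:]
def redmask(im):
    h=cv2.cvtColor(im,cv2.COLOR_RGB2HSV);return (((h[...,0]<6)|(h[...,0]>174))&(h[...,1]>150)&(h[...,2]>50)).astype(np.uint8)
def rd(n,k):return cv2.imread(f"pics/{n}{k}.png")[:,:,::-1].copy()
E
python3 - <<'E'
from h import *
np.set_printoptions(precision=4,suppress=True)
for n in("scene","top"):
    im=rd(n,0);m=redmask(im);k,l,s,c=cv2.connectedComponentsWithStats(m)
    for i in range(1,k):
        if s[i,4]>30:
            ys,xs=np.where(l==i);p=np.c_[xs,ys].astype(float);(cc,wh,a)=cv2.minAreaRect(p.astype(np.float32))
            print(n,s[i],c[i],ray(n,c[i],.082),cc,wh,a, "box",ray(n,cv2.boxPoints((cc,wh,a)),.088)[:,:2].tolist())
print("roof",ray("top",[(170,82),(238,140),(113,267),(48,202)],.15))
print("greymouth",ray("top",(372,213),.06),ray("scene",(208,310),.06))
print("greyend",ray("top",(355.5,267),.056),ray("scene",(180,258),.056))
print("jar",ray("top",(306,140),.115),ray("scene",(328,277),.115)); print("jug",ray("top",(398,147),.1),ray("scene",(254,374),.1))
def crop(n,x,y,w,h,s):return cv2.resize(rd(n,0)[y:y+h,x:x+w,::-1],(w*s,h*s),interpolation=cv2.INTER_CUBIC)
a=np.vstack([crop("top",185,120,100,75,4),crop("scene",300,150,100,75,4)])
b=np.vstack([crop("top",335,190,100,75,4)[:300],crop("scene",155,250,100,75,4)])
cv2.imwrite("pics/c0.png",np.clip(np.hstack([a,b]).astype(float)*1.5,0,255).astype(np.uint8))
E
```

```text
scene [320 192  53  34 497] [350.4487 211.829 ] [[0.684  0.1325 0.082 ]] (348.18792724609375, 218.76846313476562) (29.164657592773438, 52.18507385253906) 55.00797653198242 box [[0.6426710315112742, 0.06869950829300353], [0.6788099558875348, 0.18901202902179204], [0.7387967224279313, 0.150805586771514], [0.7013994553047377, 0.03635845060728321]]
top [218 159  43  23 234] [239.7735 170.2222] [[0.6723 0.1189 0.082 ]] (239.24154663085938, 169.92910766601562) (45.30450439453125, 5.773756980895996) 22.932100296020508 box [[0.6880771030335395, 0.17265628084836399], [0.701376970889166, 0.1671997199581901], [0.6545675817345046, 0.06715308195932171], [0.6414819030074206, 0.07281201798454856]]
roof [[0.8726 0.2769 0.15  ]
 [0.7242 0.1178 0.15  ]
 [0.44   0.392  0.15  ]
 [0.5885 0.5432 0.15  ]]
greymouth [[ 0.5631 -0.1992  0.06  ]] [[ 0.565  -0.2072  0.06  ]]
greyend [[ 0.434  -0.1518  0.056 ]] [[ 0.4415 -0.1466  0.056 ]]
jar [[ 0.7334 -0.0417  0.115 ]] [[ 0.7319 -0.0478  0.115 ]]
jug [[ 0.7158 -0.2641  0.1   ]] [[ 0.7192 -0.2679  0.1   ]]
```

View pics/c0.png

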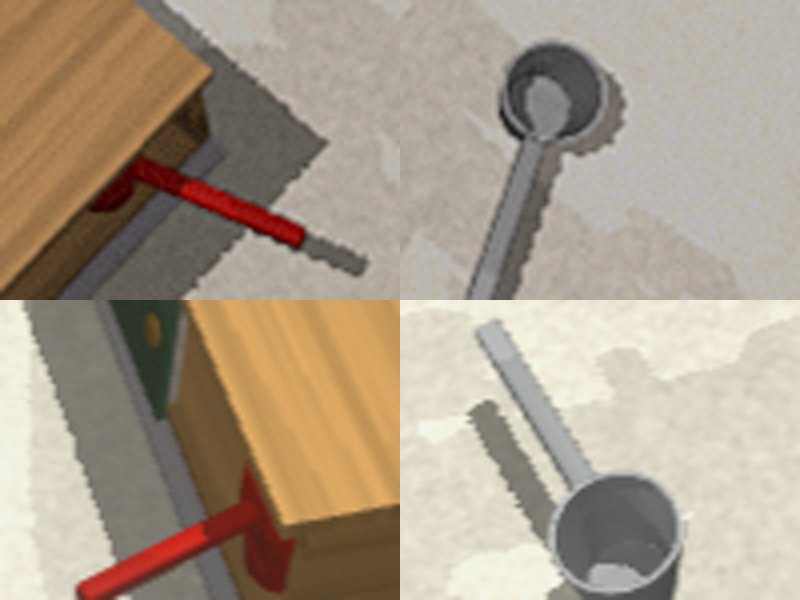

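The crop shows the red handle end at about (260.5,179.2) in top and (320.8,221.5) in scene. The grey rim centre is at about (372.9,212.6) in top and (208.9,307.6) in scene. The green door edge is near (341,254) in scene, well to the side of the red bowl.

```bash
python3 - <<'E'
from h import *
np.set_printoptions(precision=4,suppress=True)
def tri(a,b):
    P=[]
    for n in("top","scene"):
        K,R,t=cal(n);P.append(K@np.c_[R,t])
    X=cv2.triangulatePoints(P[0],P[1],np.float64(a).reshape(2,1),np.float64(b).reshape(2,1)).ravel();return X[:3]/X[3]
print("redtip",tri((260.5,179.2),(320.8,221.5)),ray("top",(260.5,179.2),.088),ray("scene",(320.8,221.5),.088))
print("mouth",tri((372.9,212.6),(208.9,307.6)),ray("top",(372.9,212.6),.06),ray("scene",(208.9,307.6),.06))
# handle centre lines by Otsu-free colour mask of red; fit line in top and scene, cast at mid height
for n in("top","scene"):
    m=redmask(rd(n,0))
    ys,xs=np.where(m);p=np.c_[xs,ys]
    p=p[(p[:,0]>226)] if n=="top" else p[p[:,0]<352]
    vx,vy,x,y=cv2.fitLine(p.astype(np.float32),cv2.DIST_HUBER,0,.01,.01).ravel()
    w=ray(n,[(x-15*vx,y-15*vy),(x+15*vx,y+15*vy)],.084);d=w[1]-w[0];print(n,w,np.degrees(np.arctan2(d[1],d[0])))
# grey handle: scene crop points (top face end centre, root) and top
for n,a,b in(("scene",(176.6,257),(200,294.5)),("top",(355.5,267),(369,225))):
    w=ray(n,[a,b],.056);d=w[1]-w[0];print("grey",n,w,np.degrees(np.arctan2(d[1],d[0])))
print("door",ray("scene",(341,254),.012),ray("scene",(345,225),.13))
c=np.array([.7242,.1178]);th=np.radians(46.4);X=np.array([np.cos(th),np.sin(th)]);Y=np.array([-X[1],X[0]])
def cab(p):d=np.array(p)[:2]-c;return d@X-.115,d@Y-.2
print(cab(ray("scene",(341,254),.012)[0]),cab(ray("scene",(345,225),.13)[0]))
K,R,t=cal("top");print(-R.T@t);K,R,t=cal("scene");print(-R.T@t)
cr=lambda n,x,y,w,h,s:cv2.resize(rd(n,0)[y:y+h,x:x+w,::-1],(w*s,h*s),interpolation=cv2.INTER_CUBIC)
a=np.hstack([cr("top",340,195,50,80,8),cr("scene",165,245,50,80,8)])[:600]
cv2.imwrite("pics/c1.png",np.clip(a*1.5,0,255).astype(np.uint8))
E
```

```text
redtip [0.6468 0.0696 0.0908] [[0.6469 0.0691 0.088 ]] [[0.6464 0.072  0.088 ]]
mouth [ 0.5637 -0.2019  0.0599] [[ 0.564  -0.2015  0.06  ]] [[ 0.5633 -0.2024  0.06  ]]
top [[0.6838 0.1434 0.084 ]
 [0.6518 0.0775 0.084 ]] -115.8747671758909
scene [[0.6498 0.0743 0.084 ]
 [0.678  0.1372 0.084 ]] 65.79507598346873
grey scene [[ 0.4341 -0.1487  0.056 ]
 [ 0.5295 -0.1888  0.056 ]] -22.824617231058877
grey top [[ 0.434  -0.1518  0.056 ]
 [ 0.5344 -0.1908  0.056 ]] -21.215438656569845
door [[0.7032 0.071  0.012 ]] [[0.7041 0.0635 0.13  ]]
(np.float64(-0.16338170180577205), np.float64(-0.21707474896354592)) (np.float64(-0.16824399761508216), np.float64(-0.22289545294138174))
[0.3448 0.0497 1.1647]
[ 0.9116 -0.4633  0.9071]
```

View pics/c1.png

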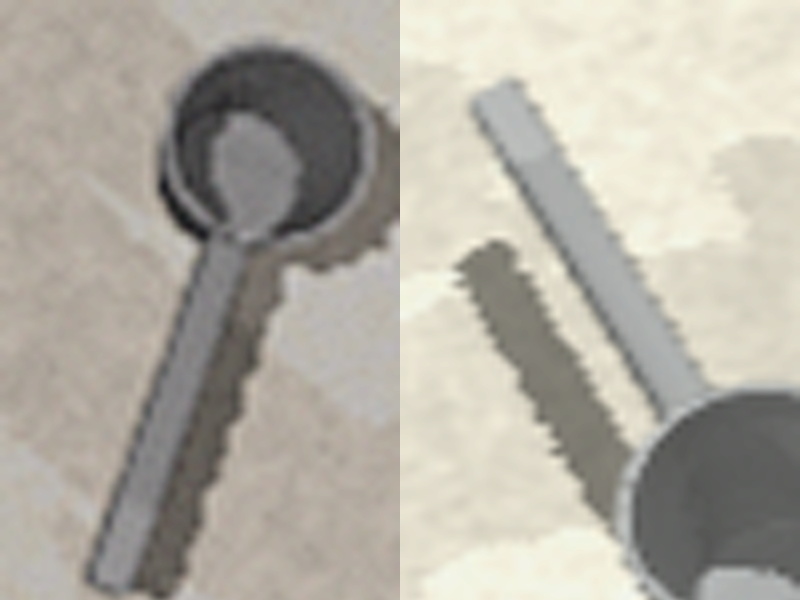

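The rows are not in the units I measure in: shifts go in shares of 80 cm and turns go in shares of 4 rad. I convert before sending: 60 cm / 80 = 0.75, 59.5 cm / 80 = 0.7438, 2.4 rad / 4 = 0.6.

>>> servo_tool([
  [0.025,0.0375,0,0.03],
  [0.0625,0.075,0,0.06],
  [0.1,0.125,0,0.09],
  [0.1375,0.175,0,0.12],
  [0.175,0.225,0,0.15],
  [0.2125,0.275,0,0.18],
  [0.25,0.325,0,0.21],
  [0.2875,0.375,0,0.24],
  [0.325,0.4125,0,0.27],
  [0.3625,0.4625,0,0.3],
  [0.3875,0.5,0,0.33],
  [0.425,0.5375,0,0.36],
  [0.45,0.5875,0,0.39],
  [0.4875,0.625,0,0.42],
  [0.5125,0.6625,0,0.45],
  [0.5375,0.7,0,0.48],
  [0.5625,0.725,0,0.51],
  [0.575,0.7438,0,0.54],
  [0.58,0.75,0,0.57],
  [0.58,0.75,0,0.6],
], claw=0, force=50)

```text
time: 1.77
ee_pos: [0.6543, 0.087, 0.2075]
tcp_rot: [-180.0, -0.1, 158.2]
wrist_force: [0.7, -0.3, -0.3]
opening: 0.0856
grasp_force: 0.0
```

```bash
python3 - <<'E'
from h import *
c=np.array([.7242,.1178]);th=np.radians(46.4);X=np.array([np.cos(th),np.sin(th)]);Y=np.array([-X[1],X[0]])
def cab(p):d=np.array(p)[:2]-c;return d@X-.115,d@Y-.2
print(cab(ray("scene",(341,179),.014)[0]))
print(get_obs()['q'])
E
```

```text
(np.float64(-0.10151898778676167), np.float64(-0.012575526850764268))
[7.56046129e+00 2.12378327e+01 2.90784404e+01 9.79869497e+01
 2.66127560e-02 2.94051223e+01]
```

In the tool's units: -7 cm / 80 = -0.0875, -6 cm / 80 = -0.075, 1.53 rad / 4 = 0.3825.

>>> servo_tool([
  [0,0,0,0.03],
  [0,0,0,0.06],
  [0,0,0,0.09],
  [0,0,0,0.12],
  [0,0,0,0.15],
  [0,0,0,0.18],
  [0,0,0,0.21],
  [0,0,0,0.24],
  [0,0,-0.0125,0.27],
  [0,0,-0.025,0.3],
  [0,0,-0.05,0.33],
  [0,0,-0.075,0.36],
  [0,0,-0.0875,0.3825],
  [0,0,-0.0875,0.3825],
  [0,0,-0.0875,0.3825],
  [0,0,-0.0875,0.3825],
])

```text
time: 3.1
ee_pos: [0.6533, 0.0835, 0.1409]
tcp_rot: [-180.0, 0.0, -114.9]
wrist_force: [0.1, 0.2, 1.1]
opening: 0.0853
grasp_force: 0.0
```

```bash
python3 - <<'E'
from h import *
o=get_obs();print(o['ee_pos'],o['tcp_rot'],o['q'],o['wrist_force'])
out=[]
for n in("scene","top"):
    im=camera(n);cv2.imwrite(f"pics/{n}1.png",im[:,:,::-1]);
    x,y=(270,120) if n=="scene" else (185,100)
    out.append(cv2.resize(im[y:y+130,x:x+130,::-1],(400,400),interpolation=cv2.INTER_CUBIC))
cv2.imwrite("pics/c2.png",np.clip(np.hstack(out)*1.4,0,255).astype(np.uint8))
E
```

```text
[0.65325912 0.08353668 0.14088021] [-1.79959467e+02  2.71808244e-02 -1.14908943e+02] [ 7.28659720e+00  1.93695576e+01  1.92655444e+01  8.98472045e+01
  1.40513660e-03 -5.78044498e+01] [0.09665567 0.2453144  1.12902802]
```

View pics/c2.png

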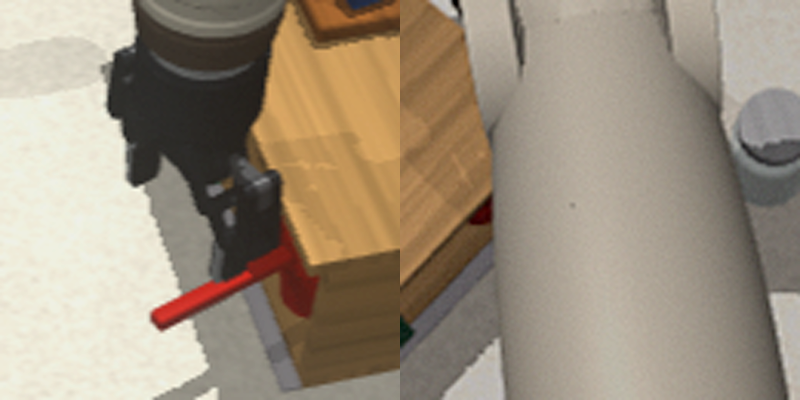

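The fingers straddle the handle line, with the red handle visible from its tip to the doorway and nothing touching. Next I descend and close.

In the tool's units: -7.6 cm / 80 = -0.095, -7 cm / 80 = -0.0875, 0.01 rad / 4 = 0.0025.

>>> servo_tool([
  [0,0,-0.025,0.0025],
  [0,0,-0.05,0.0025],
  [0,0,-0.0625,0.0025],
  [0,0,-0.075,0.0025],
  [0,0,-0.0875,0.0025],
  [0,0,-0.095,0.0025],
  [0,0,-0.095,0.0025],
  [0,0,-0.095,0.0025],
])

```text
time: 3.87
ee_pos: [0.6531, 0.0835, 0.0642]
tcp_rot: [-180.0, 0.0, -114.2]
wrist_force: [-0.3, 0.6, 0.5]
opening: 0.0857
grasp_force: 0.0
```

>>> servo_tool([
  [0,0,0,0],
  [0,0,0,0],
  [0,0,0,0],
  [0,0,0,0],
  [0,0,0,0],
  [0,0,0,0],
  [0,0,0,0],
  [0,0,0,0],
  [0,0,0,0],
  [0,0,0,0],
  [0,0,0,0],
  [0,0,0,0],
], claw=1, force=50)

```text
time: 4.87
ee_pos: [0.653, 0.0834, 0.064]
tcp_rot: [-180.0, -0.0, -114.2]
wrist_force: [-0.5, -1.0, 0.4]
opening: 0.0114
grasp_force: 48.8
```

In the tool's units: -10.9 cm / 80 = -0.1363, -10.4 cm / 80 = -0.13.

>>> servo_tool([
  [0,0,0.0038,0],
  [0,0,0.0075,0],
  [0,0,0.0113,0],
  [0,0,0.0113,0],
  [-0.0088,-0.0088,0.0113,0],
  [-0.0175,-0.0188,0.0113,0],
  [-0.0263,-0.0275,0.0113,0],
  [-0.035,-0.0363,0.0113,0],
  [-0.0438,-0.0463,0.0113,0],
  [-0.0525,-0.055,0.0113,0],
  [-0.0613,-0.0638,0.0113,0],
  [-0.07,-0.0738,0.0113,0],
  [-0.0788,-0.0825,0.0113,0],
  [-0.0875,-0.0913,0.0113,0],
  [-0.0963,-0.1,0.0113,0],
  [-0.105,-0.11,0.0113,0],
  [-0.1138,-0.1188,0.0113,0],
  [-0.1225,-0.1275,0.0113,0],
  [-0.13,-0.1363,0.0113,0],
  [-0.13,-0.1363,0.0113,0],
])

```text
time: 6.53
ee_pos: [0.548, -0.0267, 0.0731]
tcp_rot: [180.0, -0.0, -114.2]
wrist_force: [-0.4, -0.8, -2.1]
opening: 0.0113
grasp_force: 48.7
```

```bash
python3 - <<'E'
from h import *
o=get_obs();print(o['ee_pos'],o['tcp_rot'],o['wrist_force'],o['grasp_force'])
out=[]
for n in("scene","top"):
    im=camera(n);cv2.imwrite(f"pics/{n}2.png",im[:,:,::-1]);
    x,y=(230,120) if n=="scene" else (185,120)
    out.append(cv2.resize(im[y:y+150,x:x+150,::-1],(400,400),interpolation=cv2.INTER_CUBIC))
cv2.imwrite("pics/c3.png",np.clip(np.hstack(out)*1.4,0,255).astype(np.uint8))
E
```

```text
[ 0.54796138 -0.02672882  0.07313644] [ 1.79994314e+02 -2.15786600e-02 -1.14212688e+02] [-0.410441   -0.81267263 -2.12943738] 48.73813397716731
```

View pics/c3.png

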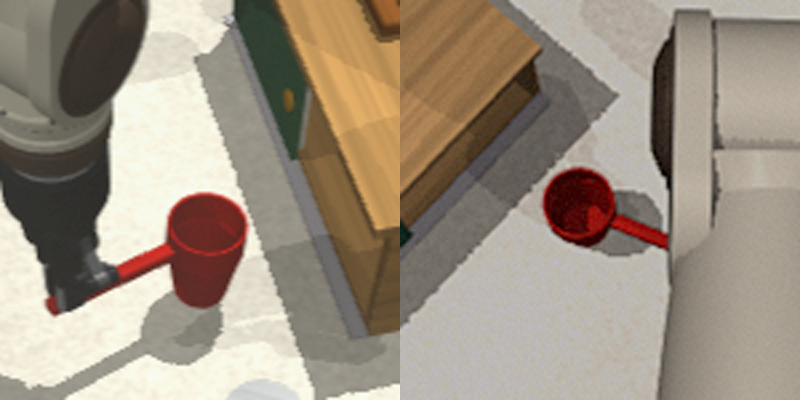

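The scoop is clear of the cabinet and held level, with its bowl at about (307,205) in scene. Now I lower it onto the shelf.

In the tool's units: -2.1 cm / 80 = -0.0263, -2 cm / 80 = -0.025.

>>> servo_tool([
  [0,0,-0.005,0],
  [0,0,-0.01,0],
  [0,0,-0.015,0],
  [0,0,-0.0188,0],
  [0,0,-0.0213,0],
  [0,0,-0.0225,0],
  [0,0,-0.0238,0],
  [0,0,-0.025,0],
  [0,0,-0.0263,0],
  [0,0,-0.0263,0],
  [0,0,-0.0263,0],
])

```text
time: 7.55
ee_pos: [0.5491, -0.0255, 0.0522]
tcp_rot: [-180.0, 0.0, -114.2]
wrist_force: [0.1, -0.6, 0.5]
opening: 0.011
grasp_force: 49.2
```

>>> servo_tool([
  [0,0,0,0],
  [0,0,0,0],
  [0,0,0,0],
  [0,0,0,0],
  [0,0,0,0],
  [0,0,0,0],
  [0,0,0,0],
  [0,0,0,0],
  [0,0,0.0125,0],
  [0,0,0.0375,0],
  [0,0,0.075,0],
  [0,0,0.1125,0],
  [0,0,0.15,0],
  [-0.0625,-0.0625,0.15,0],
  [-0.1,-0.1,0.15,0],
  [-0.15,-0.125,0.15,0],
  [-0.175,-0.125,0.15,0],
  [-0.175,-0.125,0.15,0],
], claw=0)

```text
time: 9.05
ee_pos: [0.4049, -0.127, 0.1733]
tcp_rot: [-180.0, -0.0, -114.3]
wrist_force: [-0.3, 0.6, -1.2]
opening: 0.0856
grasp_force: 0.0
```

```bash
python3 - <<'E'
from h import *
np.set_printoptions(precision=4,suppress=True)
o=get_obs();print(o['ee_pos'],o['tcp_rot'],o['wrist_force'],o['opening'])
out=[]
for n in("scene","top"):
    im=camera(n);cv2.imwrite(f"pics/{n}3.png",im[:,:,::-1]);
    ys,xs=np.where(redmask(im));p=np.c_[xs,ys];x0,x1,y0,y1=xs.min(),xs.max(),ys.min(),ys.max();print(n,x0,x1,y0,y1)
    x,y=max(0,(x0+x1)//2-50),max(0,(y0+y1)//2-60);print(x,y)
    out.append(cv2.resize(im[y:y+120,x:x+80,::-1],(400,600),interpolation=cv2.INTER_CUBIC))
cv2.imwrite("pics/c4.png",np.clip(np.hstack(out)*1.4,0,255).astype(np.uint8))
E
```

```text
[ 0.4049 -0.127   0.1733] [-179.9871   -0.0459 -114.2872] [-0.3365  0.5912 -1.2172] 0.08562653098459756
scene 249 322 196 241
235 158
top 239 307 185 223
223 144
```

View pics/c4.png

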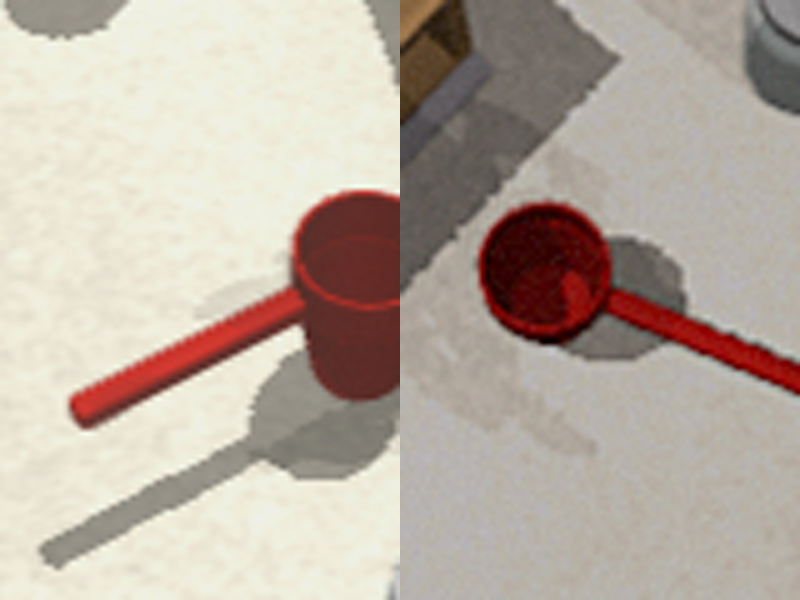

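The red scoop stands upright on the shelf. Its rim centre is at about (251.8,198.2) in top and (306.7,207) in scene.

```bash
python3 - <<'E'
from h import *
np.set_printoptions(precision=4,suppress=True)
print(ray("top",(251.8,198.2),.085),"pred .6023 .093")
for n in("top","scene"):
    m=redmask(rd(n,3));e=cv2.morphologyEx(m,cv2.MORPH_CLOSE,np.ones((5,5)))
    ys,xs=np.where(m);
    if n=="top":
        o=cv2.morphologyEx(e,cv2.MORPH_OPEN,cv2.getStructuringElement(cv2.MORPH_ELLIPSE,(11,11)))
        c=max(cv2.findContours(o,0,1)[0],key=cv2.contourArea);el=cv2.minEnclosingCircle(c);print(el,ray(n,el[0],.085), cv2.fitEllipse(c))
    p=np.c_[xs,ys];p=p[p[:,0]>268] if n=="top" else p[p[:,0]<292]
    vx,vy,x,y=cv2.fitLine(p.astype(np.float32),cv2.DIST_HUBER,0,.01,.01).ravel()
    w=ray(n,[(x-15*vx,y-15*vy),(x+15*vx,y+15*vy)],.073);d=w[1]-w[0];print(n,w,np.degrees(np.arctan2(d[1],d[0])))
# overlay: project predicted rim
    for C in([.6023,.093],):
        a=np.linspace(0,2*np.pi,361);P=np.c_[C[0]+.0325*np.cos(a),C[1]+.0325*np.sin(a),0*a+.085];q=proj(n,P);print(n,"pred rim bbox",q.min(0),q.max(0),"mask",xs.min(),xs.max(),ys.min(),ys.max())
E
```

```text
[[0.6013 0.0908 0.085 ]] pred .6023 .093
((254.5, 202.0), 10.735555648803711) [[0.5919 0.0845 0.085 ]] ((254.9354705810547, 202.51303100585938), (13.115815162658691, 21.232568740844727), 63.730350494384766)
top [[ 0.5806  0.0388  0.073 ]
 [ 0.55   -0.0263  0.073 ]] -115.2006925770039
top pred rim bbox [237.2357 184.6329] [264.4951 211.1584] mask 239 307 185 223
scene [[ 0.5497 -0.024   0.073 ]
 [ 0.5772  0.0356  0.073 ]] 65.23088111317334
scene pred rim bbox [292.9144 194.7509] [323.2776 218.765 ] mask 249 322 196 241
```

In the tool's units: 21.7 cm / 80 = 0.2713, 20 cm / 80 = 0.25.

>>> servo_tool([
  [0.0375,0.0375,0,0],
  [0.075,0.075,0,0],
  [0.1,0.1125,0,0],
  [0.1375,0.15,0,0],
  [0.175,0.1875,0,0],
  [0.2,0.225,0,0],
  [0.225,0.25,0,0],
  [0.24,0.2713,0,0],
  [0.24,0.2713,-0.025,0],
  [0.24,0.2713,-0.05,0],
  [0.24,0.2713,-0.05,0],
  [0.24,0.2713,-0.05,0],
  [0.24,0.2713,-0.05,0],
])

```text
time: 10.23
ee_pos: [0.6015, 0.092, 0.133]
tcp_rot: [-180.0, 0.0, -114.1]
wrist_force: [0.1, 0.6, 0.3]
opening: 0.0854
grasp_force: 0.0
```

```bash
python3 - <<'E'
from h import *
o=get_obs();print(o['ee_pos'],o['tcp_rot'],o['wrist_force'])
out=[]
for n in("scene",):
    im=camera(n);cv2.imwrite(f"pics/{n}4.png",im[:,:,::-1]);
    out.append(cv2.resize(im[130:260,240:370,::-1],(520,520),interpolation=cv2.INTER_CUBIC))
cv2.imwrite("pics/c5.png",np.clip(np.hstack(out)*1.4,0,255).astype(np.uint8))
E
```

```text
[0.60148594 0.09199051 0.13301462] [-1.79963742e+02  2.94834737e-02 -1.14138940e+02] [0.1228453  0.61008559 0.26952569]
```

View pics/c5.png

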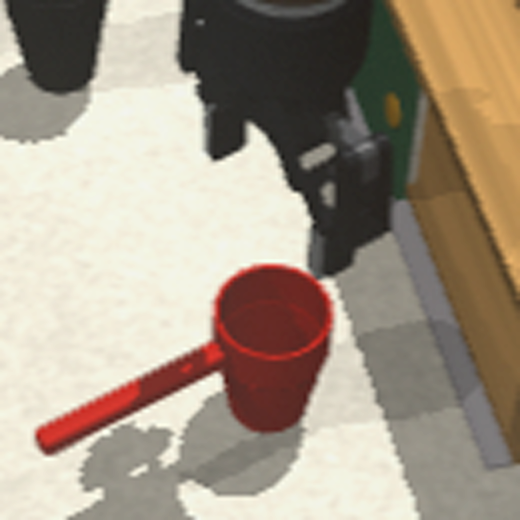

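The open fingers straddle the bowl at about (306,208), clear of the cabinet. I descend and grip the collar gently.

In the tool's units: -8.4 cm / 80 = -0.105, -8 cm / 80 = -0.1, -0.01 rad / 4 = -0.0025.

>>> servo_tool([
  [0,0,-0.025,-0.0025],
  [0,0,-0.05,-0.0025],
  [0,0,-0.0625,-0.0025],
  [0,0,-0.075,-0.0025],
  [0,0,-0.0875,-0.0025],
  [0,0,-0.1,-0.0025],
  [0,0,-0.105,-0.0025],
  [0,0,-0.105,-0.0025],
  [0,0,-0.105,-0.0025],
])

```text
time: 11.03
ee_pos: [0.6011, 0.0915, 0.0482]
tcp_rot: [-180.0, 0.0, -114.7]
wrist_force: [-0.1, 0.0, 0.3]
opening: 0.0856
grasp_force: 0.0
```

>>> servo_tool([
  [0,0,0,0],
  [0,0,0,0],
  [0,0,0,0],
  [0,0,0,0],
  [0,0,0,0],
  [0,0,0,0],
  [0,0,0,0],
  [0,0,0,0],
], claw=1, force=25)

```text
time: 11.7
ee_pos: [0.6016, 0.0916, 0.049]
tcp_rot: [-179.9, 0.1, -114.7]
wrist_force: [-1.2, 0.2, 6.4]
opening: 0.0637
grasp_force: 27.6
```

In the tool's units: 10 cm / 80 = 0.125, 9 cm / 80 = 0.1125.

>>> servo_tool([
  [0,0,0.0063,0],
  [0,0,0.0188,0],
  [0,0,0.0375,0],
  [0,0,0.0625,0],
  [0,0,0.0875,0],
  [0,0,0.1125,0],
  [0,0,0.125,0],
  [0,0,0.125,0],
])

```text
time: 12.37
ee_pos: [0.602, 0.0917, 0.151]
tcp_rot: [-179.8, 0.1, -114.7]
wrist_force: [0.4, 0.3, -0.8]
opening: 0.0636
grasp_force: 28.2
```

In the tool's units: -29.3 cm / 80 = -0.3663, -29 cm / 80 = -0.3625, -1.524 rad / 4 = -0.381.

>>> servo_tool([
  [-0.0025,-0.0188,0,-0.02],
  [-0.005,-0.0375,0,-0.04],
  [-0.0075,-0.0563,0,-0.06],
  [-0.01,-0.075,0,-0.08],
  [-0.0125,-0.0938,0,-0.1],
  [-0.015,-0.1125,0,-0.12],
  [-0.0175,-0.1375,0,-0.14],
  [-0.02,-0.1625,0,-0.16],
  [-0.0225,-0.1875,0,-0.18],
  [-0.025,-0.2125,0,-0.2],
  [-0.0288,-0.2375,0,-0.22],
  [-0.0325,-0.2625,0,-0.24],
  [-0.0363,-0.2875,0,-0.2625],
  [-0.04,-0.3125,0,-0.285],
  [-0.0425,-0.3375,0,-0.3075],
  [-0.045,-0.35,0,-0.33],
  [-0.0475,-0.3625,0,-0.3525],
  [-0.0475,-0.3663,0,-0.3725],
  [-0.0475,-0.3663,0,-0.381],
  [-0.0475,-0.3663,0,-0.381],
])

```text
time: 14.03
ee_pos: [0.5625, -0.2017, 0.1466]
tcp_rot: [-180.0, -0.1, 157.8]
wrist_force: [0.8, -0.3, -1.0]
opening: 0.0632
grasp_force: 28.2
```

>>> servo_tool([
  [0,0,0,0],
  [0,0,0,0],
  [0,0,0,0],
  [0,0,0,0],
])

```text
time: 14.37
ee_pos: [0.563, -0.2013, 0.1478]
tcp_rot: [-180.0, -0.0, 158.0]
wrist_force: [0.4, 0.0, -1.3]
opening: 0.0636
grasp_force: 28.2
```

```bash
python3 - <<'E'
from h import *
o=get_obs();print(o['ee_pos'],o['tcp_rot'],o['wrist_force'],o['q'])
out=[]
for n,x,y in(("scene",140,190),("top",320,160)):
    im=camera(n);cv2.imwrite(f"pics/{n}5.png",im[:,:,::-1]);
    out.append(cv2.resize(im[y:y+150,x:x+100,::-1],(400,600),interpolation=cv2.INTER_CUBIC))
cv2.imwrite("pics/c6.png",np.clip(np.hstack(out)*1.4,0,255).astype(np.uint8))
E
```

```text
[ 0.56299466 -0.20130196  0.14781524] [-1.79997293e+02 -1.28419588e-02  1.58004938e+02] [ 0.42628933  0.03827341 -1.26811953] [-1.96736815e+01  1.07814281e+01  9.63698908e+00  8.88685021e+01
 -2.18449050e-03  2.32138009e+00]
```

View pics/c6.png

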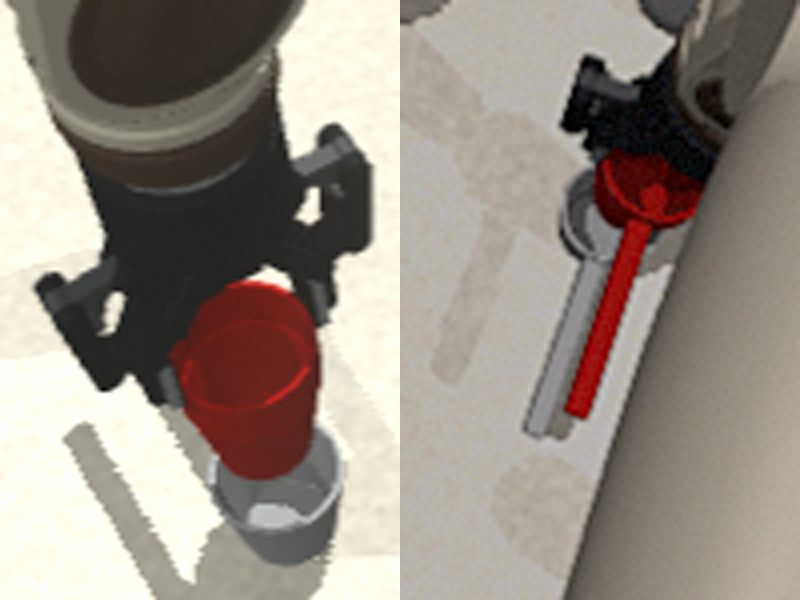

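The red bowl is above the grey mouth with the handles nearly parallel. In top, the red handle end is at about (364,263) and the grey one at (354,268). I check the offset numerically.

```bash
python3 - <<'E'
from h import *
np.set_printoptions(precision=4,suppress=True)
im=rd("top",5);m=redmask(im);ys,xs=np.where(m);p=np.c_[xs,ys];p=p[p[:,1]>220]
vx,vy,x,y=cv2.fitLine(p.astype(np.float32),cv2.DIST_HUBER,0,.01,.01).ravel()
s=((p-[x,y])@[vx,vy]);ends=[(x+vx*k,y+vy*k) for k in(s.min()-.5,s.max()+.5)]
zt=.1478-.049+.076
w=ray("top",ends,zt);w=w[np.argsort(w[:,0])];d=w[1]-w[0];d/=np.linalg.norm(d);print("red tip",w,np.degrees(np.arctan2(d[1],d[0])),"bowl",w[0]+.145*d)
# grey handle in image: same, bright low-saturation strip right of scene pic0
im=rd("top",0);h=cv2.cvtColor(im,cv2.COLOR_RGB2HSV)
pts=ray("top",[(354.1,268.1),(368.4,225.5)],.056);g=pts[1]-pts[0];print("grey",pts,np.degrees(np.arctan2(g[1],g[0])))
# scene: lowest part of red bowl: underside centre expectation
P=[.563,-.2013,.099];q=proj("scene",[P]);a=np.linspace(0,6.28,90);r=proj("scene",np.c_[P[0]+.0225*np.cos(a),P[1]+.0225*np.sin(a),0*a+P[2]])
im=rd("scene",5);m=redmask(im);ys,xs=np.where(m);print("scene pred bottom",r.max(0),r[r[:,1].argmax()],"mask ymax",ys.max(),xs[ys==ys.max()].mean())
yy=ys.max()-4;print("row",yy,xs[ys==yy].min(),xs[ys==yy].max(), "pred", r[np.argsort(abs(r[:,1]-yy))[:4]])
rr=proj("scene",np.c_[P[0]+.0325*np.cos(a),P[1]+.0325*np.sin(a),0*a+P[2]+.085]);print("rim pred x",rr.min(0),rr.max(0),"mask x",xs.min(),xs.max())
E
```

```text
red tip [[ 0.4307 -0.1466  0.1748]
 [ 0.5251 -0.1851  0.1748]] -22.217862241490714 bowl [ 0.565  -0.2014  0.1748]
grey [[ 0.4315 -0.1483  0.056 ]
 [ 0.5333 -0.1893  0.056 ]] -21.915816691883688
scene pred bottom [218.592  308.8922] [205.1994 308.8922] mask ymax 309 204.5
row 305 196 213 pred [[196.4582 305.043 ]
 [214.7884 305.1447]
 [215.3969 304.5383]
 [195.9854 304.431 ]]
rim pred x [180.7933 258.6745] [218.8903 291.9489] mask x 183 219
```

In the tool's units: -7 cm / 80 = -0.0875, -6.8 cm / 80 = -0.085.

>>> servo_tool([
  [0,0,-0.0125,0],
  [0,0,-0.025,0],
  [0,0,-0.0375,0],
  [0,0,-0.0438,0],
  [0,0,-0.05,0],
  [0,0,-0.0563,0],
  [0,0,-0.0625,0],
  [0,0,-0.0688,0],
  [0,0,-0.075,0],
  [0,0,-0.08,0],
  [0,0,-0.085,0],
  [0,0,-0.0875,0],
  [0,0,-0.0875,0],
])

```text
time: 15.55
ee_pos: [0.5628, -0.2014, 0.0774]
tcp_rot: [-180.0, -0.0, 158.0]
wrist_force: [0.6, 0.2, -0.6]
opening: 0.0635
grasp_force: 28.1
```

In the tool's units: -0.6 cm / 80 = -0.0075, -0.5 cm / 80 = -0.0063.

>>> servo_tool([
  [0,0,-0.0013,0],
  [0,0,-0.0025,0],
  [0,0,-0.0038,0],
  [0,0,-0.005,0],
  [0,0,-0.0063,0],
  [0,0,-0.0075,0],
  [0,0,-0.0075,0],
])

```text
time: 16.13
ee_pos: [0.563, -0.2013, 0.0718]
tcp_rot: [180.0, -0.0, 158.0]
wrist_force: [-1.0, 1.0, -1.1]
opening: 0.0638
grasp_force: 28.2
```

Free so far, with the underside at about 23 mm. I continue in small steps.

In the tool's units: -0.4 cm / 80 = -0.005, -0.3 cm / 80 = -0.0038.

>>> servo_tool([
  [0,0,-0.0013,0],
  [0,0,-0.0025,0],
  [0,0,-0.0038,0],
  [0,0,-0.005,0],
  [0,0,-0.005,0],
  [0,0,-0.005,0],
])

```text
time: 16.63
ee_pos: [0.563, -0.2013, 0.0679]
tcp_rot: [180.0, -0.0, 158.0]
wrist_force: [-0.1, 3.3, -0.4]
opening: 0.0635
grasp_force: 28.3
```

In the tool's units: -0.15 cm / 80 = -0.0019, -0.1 cm / 80 = -0.0013.

>>> servo_tool([
  [0,0,-0.0006,0],
  [0,0,-0.0013,0],
  [0,0,-0.0019,0],
  [0,0,-0.0019,0],
])

```text
time: 16.97
ee_pos: [0.5631, -0.2014, 0.0667]
tcp_rot: [180.0, 0.0, 158.0]
wrist_force: [-1.3, 3.9, 4.3]
opening: 0.063
grasp_force: 28.6
```

One-sided wall contact is pushing +y, so I ease that way.

In the tool's units: 0.08 cm / 80 = 0.001, -0.02 cm / 80 = -0.0003.

>>> servo_tool([
  [0,0.0005,0.0006,0],
  [-0.0003,0.001,0.0006,0],
  [-0.0003,0.001,0.0006,0],
  [-0.0003,0.001,0.0006,0],
])

```text
time: 17.3
ee_pos: [0.5626, -0.201, 0.0667]
tcp_rot: [-180.0, -0.0, 157.9]
wrist_force: [-1.2, 0.6, -0.3]
opening: 0.0636
grasp_force: 28.2
```

In the tool's units: -0.15 cm / 80 = -0.0019, -0.1 cm / 80 = -0.0013.

>>> servo_tool([
  [0,0,-0.0006,0],
  [0,0,-0.0013,0],
  [0,0,-0.0019,0],
  [0,0,-0.0019,0],
])

```text
time: 17.63
ee_pos: [0.5628, -0.2008, 0.0655]
tcp_rot: [-180.0, 0.0, 157.9]
wrist_force: [-2.0, -0.7, 1.6]
opening: 0.0635
grasp_force: 28.4
```

In the tool's units: -0.1 cm / 80 = -0.0013, -0.05 cm / 80 = -0.0006.

>>> servo_tool([
  [-0.0004,0,0,0],
  [-0.0006,0,0,0],
  [-0.0006,0,-0.0006,0],
  [-0.0006,0,-0.0013,0],
  [-0.0006,0,-0.0013,0],
  [-0.0006,0,-0.0013,0],
])

```text
time: 18.13
ee_pos: [0.5625, -0.2007, 0.0649]
tcp_rot: [180.0, 0.0, 158.0]
wrist_force: [-1.0, 0.5, 5.9]
opening: 0.0634
grasp_force: 28.8
```

>>> servo_tool([
  [0,0,-0.0004,0],
  [0,0,-0.0008,0],
  [0,0,-0.0008,0],
  [0,0,-0.0008,0],
])

```text
time: 18.47
ee_pos: [0.5627, -0.2008, 0.0646]
tcp_rot: [180.0, 0.1, 158.0]
wrist_force: [-1.2, -0.7, 6.2]
opening: 0.0635
grasp_force: 28.9
```

Seated all round: about 6 N vertical, negligible side force, underside at about 15.6 mm. I release and retreat straight up.

In the tool's units: 20 cm / 80 = 0.25, 17 cm / 80 = 0.2125.

>>> servo_tool([
  [0,0,0.0003,0],
  [0,0,0.0003,0],
  [0,0,0.0003,0],
  [0,0,0.0003,0],
  [0,0,0.0003,0],
  [0,0,0.0003,0],
  [0,0,0.0003,0],
  [0,0,0.0003,0],
  [0,0,0.0063,0],
  [0,0,0.0188,0],
  [0,0,0.0375,0],
  [0,0,0.0625,0],
  [0,0,0.1,0],
  [0,0,0.1375,0],
  [-0.0625,0.0625,0.175,0],
  [-0.1125,0.1125,0.175,0],
  [-0.15,0.1625,0.175,0],
  [-0.175,0.2125,0.175,0],
  [-0.175,0.25,0.175,0],
  [-0.175,0.25,0.175,0],
], claw=0)

```text
time: 20.13
ee_pos: [0.4216, -0.001, 0.2053]
tcp_rot: [179.9, 0.1, 157.9]
wrist_force: [1.1, 0.3, 0.1]
opening: 0.0857
grasp_force: 0.0
```

In the tool's units: 9 cm / 80 = 0.1125, 6 cm / 80 = 0.075.

>>> servo_tool([
  [0,0.0375,0,0],
  [0,0.075,0,0],
  [0,0.1125,0,0],
  [0,0.1125,0,0],
  [0,0.1125,0,0],
])

```text
time: 20.55
ee_pos: [0.4227, 0.0892, 0.2048]
tcp_rot: [180.0, 0.1, 158.1]
wrist_force: [0.2, -0.3, 0.2]
opening: 0.0852
grasp_force: 0.0
```

```bash
python3 - <<'E'
from h import *
np.set_printoptions(precision=4,suppress=True)
o=get_obs();print(o['ee_pos'],o['wrist_force'])
out=[]
for n,x,y in(("scene",150,220),("top",330,130)):
    im=camera(n);cv2.imwrite(f"pics/{n}6.png",im[:,:,::-1])
    out.append(cv2.resize(im[y:y+150,x:x+100,::-1],(400,600),interpolation=cv2.INTER_CUBIC))
    m=redmask(im);ys,xs=np.where(m);print(n,xs.min(),xs.max(),ys.min(),ys.max())
    a=np.linspace(0,6.28,180);c=np.cos(a);s=np.sin(a)
    for u in(.0115,.0155,.0195):
        P=np.c_[.5635+.0325*c,-.2012+.0325*s,0*a+u+.085];q=proj(n,P);print(u,q.min(0),q.max(0),"tip",proj(n,[[.5635-.145*.927,-.2012+.145*.375,u+.076]]))
cv2.imwrite("pics/c7.png",np.clip(np.hstack(out)*1.4,0,255).astype(np.uint8))
E
```

```text
[0.4227 0.0892 0.2048] [ 0.2227 -0.3164  0.168 ]
scene 170 223 247 321
0.0115 [189.2791 282.9632] [224.381  314.6465] tip [[172.5028 246.958 ]]
0.0155 [188.9311 281.9382] [224.1605 313.6929] tip [[172.1285 245.8772]]
0.0195 [188.5806 280.906 ] [223.9383 312.7323] tip [[171.7517 244.7892]]
top 355 541 187 267
0.0115 [362.2805 196.2712] [389.9336 223.3325] tip [[355.8774 268.0363]]
0.0155 [362.6062 195.8734] [390.3588 223.0277] tip [[356.1855 267.8917]]
0.0195 [362.9343 195.4727] [390.7872 222.7208] tip [[356.4959 267.7459]]
```

View pics/c7.png

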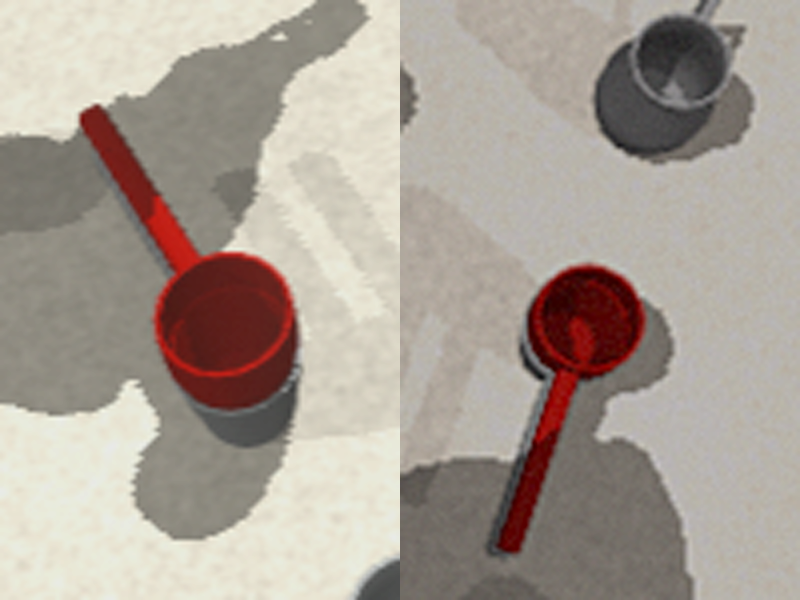

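The red scoop sits level in the grey one, handle above handle. Its rim and handle tip project within about 1–2 pixels of where a level seat would put them, and nothing else has moved.

```bash
python3 -c "
from workcell import *
print(job_done())"
```

```text
the job is handed in; nothing more can be done
None
```

The job is handed in: I drew the red scoop out by its handle, stood it on the shelf, then took it by the bowl and lowered it into the grey scoop, where it sits level, handle above handle, with about 6 N of contact before release; total time was about 21 s.

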